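# Load the stamping dies into the magazine in order of length and lock it

## Robot

A 6-joint arm with a two-finger parallel gripper is mounted at the origin on a cart in front of the work surface, level with it; the furniture and walls round the work are solid. World frame = base frame: x ahead of the robot, y to its left, z up, the work surface at z = 0. Lengths are in mm, angles in rad, forces in N, time in s.
With the tool pointing down it reaches from about 350 to 775 mm from the base axis. Payload 7.3 kg.
Tool frame: the origin (TCP) lies at the very end of the fingers, on their centre line; the grasp point (between the pads) lies 19 mm behind it; z points along the fingers, y is the line along which they close (so a half turn about z gives the same grasp; the last joint's range is limited). The gripper opens to 92 mm and grips with 3 to 60 N. Pads are 19 mm wide; open, the fingers measure 130 mm over their backs; the gripper's body (75 mm by 190 mm) begins 47 mm behind the grasp point.
Start: joints at [1, 0.342, 1.524, -0, 1.275, -0.146], TCP at [216.361, 478.365, 226.741] pointing down, gripper open.
Joint ranges: [-2.53, 2.53], [-0.77, 2.02], [0.04, 2.7], [-1, 4.14], [0.28, 2.66], [-3.11, 3.11]. Speed limits (rad/s): [2.57, 2.57, 3.14, 3.14, 3.14, 3.14].

## Interface

Orientations are given as [roll, pitch, yaw] about the fixed x, y, z axes, in that order (R = Rz(yaw) Ry(pitch) Rx(roll)).
In Python, from plant import * gives the robot as it stands.
- The arm moves only by the tool arm_command, never from a script. Its arguments are lists of equal length, an entry for each row: "gripper": the finger opening in mm, from 0 to 91.8; "dp": the shift along the tool's x, y, z in units of 25 mm (1.0 is 25 mm), a list of three; "twist": the turn about the tool's z in units of 5 degrees (1.0 is 5 degrees). A call has exactly 5 rows; each row shifts and turns the commanded pose from where the row before left it, along the tool's axes as they then stand; what a row does not reach is not made up. A row lasts 1/8 s, in which the tool goes at most 62.5 mm and 10.7 degrees, less where a joint would pass 70% of its speed; a pose out of reach is approached as far as the arm can. A call is refused whole if a number of a shift passes 1 or a number of a turn 1, either way. A call with a gripper value outside its range is refused whole. The fingers move at their own pace and stop on an object; the grip force is fixed at half the most. Time passes only in rows, so rows that do not move let the fingers close, or fill a call up. It gives the time, the measured TCP pose, the force, the opening and the grip force at its end, in the units of the state.
- get_obs(): the state, without advancing time (a new reading comes with each control period).
- capture(name): name is "side" or "top"; returns the picture (480x640x3 uint8, red, green, blue); there is no depth.
- get_calibration(name): a dict with "mtx" (3x3 intrinsics, pixels), "position" and "attitude" of the camera in the world. Camera axes: x right, y down, z forward; pixel columns grow to the right and rows downward; lengths in mm; the calibration is good to about 2 mm. A picture is of the moment at which its call begins. get_calibration takes no time and is no camera call.
- close_job(): hands the job in; it is judged then, once.
The state is a dict: "time": time; "joint_positions": joint angles; "dq": joint speeds; "tau": joint torques, N m; "tool_pos": TCP position; "tcp_rot": TCP orientation; "contact_force": force on the tool from outside, world axes, zero at the start; "moment": the same for the moment, N m; "grip_width": finger opening in mm; "finger_force": force on a finger pad.
Only numpy, scipy, OpenCV 4.12 (cv2) and the standard library are available. Lean on these libraries where they do the work, as an engineer would, in place of code of your own. Each camera call takes 0.05 s, during which the arm holds its last target. There are 200 camera calls.

## Task

Get the die magazine ready for the next job: turn its lock ring fully open, slide out the shortest die that was left inside, then slide all the dies in through the mouth one after another in order of length, the longest first, hard up against the closed end and each tight against the one before, so that the shortest goes in last. Finally turn the lock ring fully home to its locked stop, and leave the tin, the thread spool and the felt block where they are.

Things in the scene. Friction and masses are not known exactly. Their poses are not given: they have to be found in the camera images.
- magazine: Fixed aluminium T-slot channel on the bench, which is its floor; origin at bench level at its middle, own y along it: +150 mm closed end, -150 mm open mouth. Inside 48 wide, walls 10. Lips overhang it at height 17 to 22, leaving a gap 30 wide through which the fins stand up, so dies go in and out only by sliding through the mouth, fin along the channel. Lock block at x +36 to +91.
- magazine_end (a point): middle of the inner face of the channel's closed end, at bench level; axes as the magazine's
- magazine_mouth (a point): middle of the channel's open mouth, at bench level; two cheeks flare outwards for a further 28 mm. In the channel a die foot has 4 mm of play in width and 3 mm in height under the lips. Out on the bench dies may be slid or lifted; a little weight off the foot makes them slide easily; axes as the magazine's
- lock_ring (a joint): the lock ring's angle: 0 = locked (stop), its curved tongue across the gap at the mouth; grows clockwise seen from above to 1.45 rad (stop) = open, tongue clear beside the gap, toward the closed end. Stiff (0.06 N m), stays where left. Upright hinge at x +60, y -165 mm in the magazine's frame; tongue radius 60, height 24 to 31.
- lock_grip (a point): middle of the lock ring's grip bar, on the hinge axis, at height 49; turns with the ring. The bar is 60 long (point x), 14 thick (point y), from height 35 to 62; at 0 it lies square across the channel (along the magazine's x), above the tongue.
- die_a: The longest stamping die: brass foot 44 wide (own x) x 86 long (own y) x 14 high, on it a plain upright steel grip fin 14 thick (x) x 70 long (y), centred, from height 14 to 64. Same either way round. Origin: centre of the underside, z up. About 0.34 kg. Always there, on the bench.
- die_b: The second longest stamping die: brass foot 44 wide (own x) x 75 long (own y) x 14 high, on it a plain upright steel grip fin 14 thick (x) x 59 long (y), centred, from height 14 to 64. Same either way round. Origin: centre of the underside, z up. About 0.29 kg. May be absent.
- die_c: The middle stamping die: brass foot 44 wide (own x) x 64 long (own y) x 14 high, on it a plain upright steel grip fin 14 thick (x) x 48 long (y), centred, from height 14 to 64. Same either way round. Origin: centre of the underside, z up. About 0.25 kg. May be absent.
- die_d: The second shortest stamping die: brass foot 44 wide (own x) x 53 long (own y) x 14 high, on it a plain upright steel grip fin 14 thick (x) x 37 long (y), centred, from height 14 to 64. Same either way round. Origin: centre of the underside, z up. About 0.21 kg. May be absent.
- die_e: The shortest stamping die: brass foot 44 wide (own x) x 42 long (own y) x 14 high, on it a plain upright steel grip fin 14 thick (x) x 26 long (y), centred, from height 14 to 64. Same either way round. Origin: centre of the underside, z up. About 0.16 kg. Always there; at the start it is in the magazine, alone.
- dabber_tin: bystander: low white round tin, 69 across, 29 high; origin under its centre
- spool_pale: bystander: spool of pale thread with dark ends, 42 across, 56 high; origin under its centre
- felt_block: bystander: flat felt-faced block 50x88x9; origin under its centre
Not all that is in view belongs to the job. Leave any turquoise look-alike of the die_a alone.

How it is judged:
By the outcome, as a careful person would: the job done as asked, in the order asked, and still so for the second after the job is handed in, with the robot touching nothing.
Of die_b, die_c, die_d only 1 to 2 are there at a start; the rules pass over those that are not, and their reading is None.
At some moment in a run one of die_a, die_b, die_c, die_d, die_e may be knocked a few centimetres aside while the robot is not near it.
Once in a run the grip may slacken for a moment while it holds something.
It also fails if it takes over 210 s, if anything falls off the work surface, if the arm or the gripper's body presses on something with over 40 N, if the wrist force passes 120 N, or if a joint passes its speed limit or range.

## Working session

There is one attempt and no reset: what is moved stays moved. The work goes in short steps, Python scripts to look and compute and a tool call to move; the robot and the scene stay as the last step left them, time stands still between calls to the robot, and variables do not carry over. Pictures are saved under pics/ and viewed, at most 14 in all, crops included, and the job is handed in when it is done.

Besides the shell and the picture viewer there is one more tool, called as a command line: name --pt "numbers of a row" for each row, then --argument value for the rest. arm_command: Moves the arm, as the interface text tells. Its arguments: {"type":"object","properties":{"gripper":{"type":"array"},"dp":{"type":"array"},"twist":{"type":"array"}},"required":["gripper","dp","twist"]}

```bash
mkdir -p pics; ls; python3 - <<'E'
from plant import *
import cv2
for n in("top","side"):
    cv2.imwrite(f"pics/{n}0.png",capture(n)[:,:,::-1]); print(get_calibration(n))
print(get_obs())
E
```

```text
pics
{'mtx': array([[582.64208776,   0.        , 322.23530845],
       [  0.        , 582.64208776, 231.62057584],
       [  0.        ,   0.        ,   1.        ]]), 'position': array([ 306.5542341 ,  -81.03178883, 1605.94023997]), 'attitude': array([-2.96212165e+00,  4.79354981e-04, -1.55593450e+00])}
{'mtx': array([[510.29309654,   0.        , 321.20746724],
       [  0.        , 510.29309654, 239.00157502],
       [  0.        ,   0.        ,   1.        ]]), 'position': array([ 385.84392471, 1176.45589209,  864.33265539]), 'attitude': array([-2.12358103, -0.01007868, -2.98099718])}
{'time': 0.1, 'joint_positions': array([ 9.99970981e-01,  3.42626971e-01,  1.52489001e+00,  1.50812181e-05,
        1.27541791e+00, -1.46001006e-01]), 'dq': array([-5.99306774e-04, -3.20097503e-04, -2.93613976e-03, -7.42590981e-04,
       -3.60963432e-05,  1.94134181e-04]), 'tau': array([ 1.73630360e-03, -4.32003880e+01, -2.44695443e+01,  7.20090070e-02,
        5.26188430e-02, -9.12762721e-05]), 'tool_pos': array([216.16716753, 478.04335327, 226.138991  ]), 'tcp_rot': array([-3.14026680e+00, -2.09540040e-04,  2.71676377e+00]), 'contact_force': array([0.67299269, 0.24609544, 0.32156134]), 'moment': array([0.04448651, 0.0284873 , 0.02067853]), 'finger_force': 0.0, 'grip_width': 91.88719504982151}
```

View pics/top0.png

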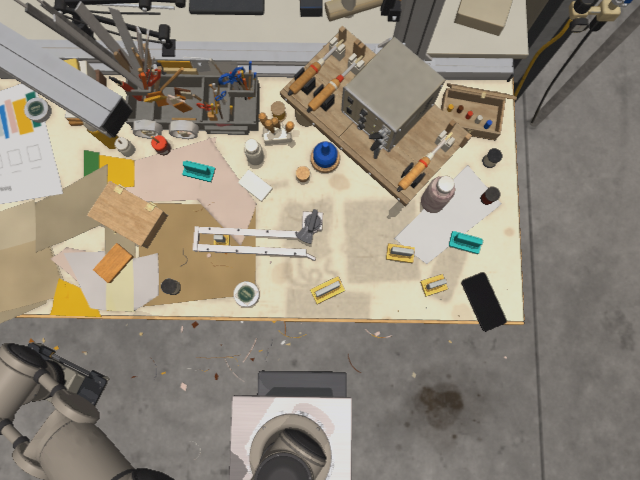

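View pics/side0.png

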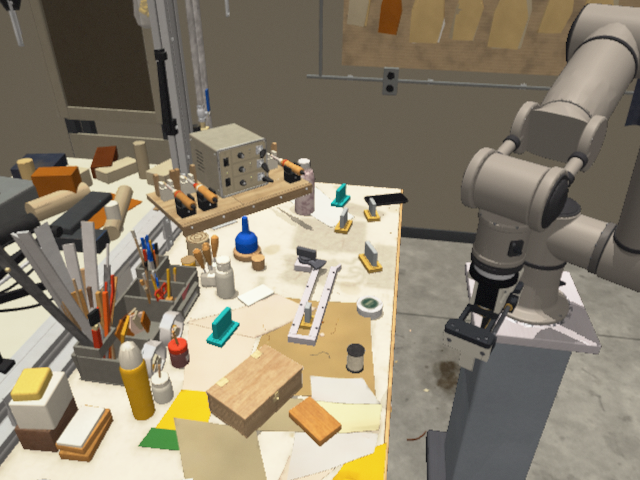

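The top view shows three brass-footed dies on the bench at (327,289), (400,253) and (434,285), and one in the channel at (220,238). The lock is at (312,225). The turquoise look-alikes are at (198,171) and (466,242), and both are excluded by colour. The tin is at (246,293), the spool at (170,287) and the felt is probably (255,185).

```bash
cat > h.py <<'E'
from plant import *
import numpy as np, cv2
from scipy.spatial.transform import Rotation as R
def cam(n):
    c=get_calibration(n); return np.array(c["mtx"]),np.array(c["position"]),R.from_euler("xyz",c["attitude"]).as_matrix()
def ray(n,px,z):
    K,p,r=cam(n); px=np.atleast_2d(px).astype(float)
    d=(r@np.linalg.inv(K)@np.c_[px,np.ones(len(px))].T).T
    return (p+d*((z-p[2])/d[:,2])[:,None])
def proj(n,P):
    K,p,r=cam(n); q=(K@r.T@(np.atleast_2d(P)-p).T).T; return q[:,:2]/q[:,2:]
def brass(im):
    h=cv2.cvtColor(im,cv2.COLOR_RGB2HSV); return cv2.inRange(h,(18,140,90),(32,255,255))
E
python3 - <<'E'
from h import *
im=cv2.imread("pics/top0.png"); rgb=im[:,:,::-1].copy()
m=brass(rgb)
n,l,s,c=cv2.connectedComponentsWithStats(cv2.morphologyEx(m,cv2.MORPH_CLOSE,np.ones((7,7))))
for i in range(1,n):
    if s[i,4]>40 and 200<c[i][1]<310 and c[i][0]>180:
        ys,xs=np.where(l==i); P=ray("top",np.c_[xs,ys],10)[:,:2]
        (cx,cy),(w,h),a=cv2.minAreaRect(P.astype(np.float32)); b=cv2.boxPoints(((cx,cy),(w,h),a))
        e=[b[1]-b[0],b[2]-b[1]]; e=max(e,key=np.linalg.norm); print(c[i].round(),s[i,4],(round(cx),round(cy)),(round(w),round(h)),"dir",round(np.degrees(np.arctan2(e[1],e[0])),1))
A=cv2.resize(im[215:270,185:325],None,fx=5.5,fy=5.5,interpolation=cv2.INTER_CUBIC)
B=cv2.resize(im[225:305,305:445],None,fx=5.5,fy=5.5,interpolation=cv2.INTER_CUBIC)
C=cv2.resize(np.vstack([im[215:270,185:325],im[230:310,305:445]]),None,fx=4.4,fy=4.4,interpolation=cv2.INTER_CUBIC)
cv2.imwrite("pics/crop1.png",C)
E
```

```text
[223. 241.] 74 (570, 205) (25, 39) dir -89.2
[398. 254.] 233 (540, -291) (73, 42) dir 82.2
[433. 285.] 340 (453, -383) (41, 62) dir -71.0
[327. 290.] 459 (434, -92) (42, 82) dir -62.7
```

View pics/crop1.png

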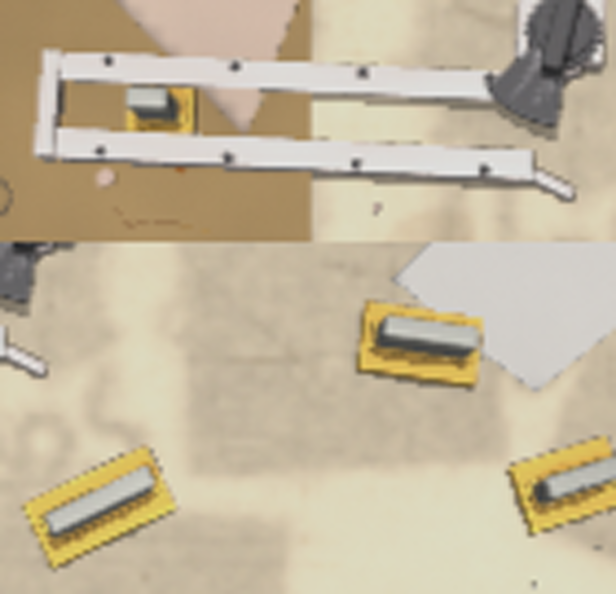

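The enlarged crop shows the three brass dies by foot length: about 82 mm → a at (327,290), 73 → b at (398,254), 62 → c at (433,285). Die d is absent. Die e is in the channel near its closed end. The ring is partly open, with its bar tilted clockwise. Next I measure the magazine and the ring.

```bash
cat >> h.py <<'E'
def T(u,v): return (185+u/4.4,215+v/4.4)
E
python3 - <<'E'
from h import *
# lip-gap edges, z=22
up=ray("top",[T(64,78),T(488,99)],22)[:,:2]; lo=ray("top",[T(60,128),T(532,152)],22)[:,:2]
lc=ray("top",[T(532,152),T(532,180),T(38,155),T(48,52),T(60,80),T(58,128)],22)[:,:2]
print(up.round(1),lo.round(1)); print(lc.round(1))
for L in(up,lo): d=L[0]-L[1]; print("y-axis dir deg",np.degrees(np.arctan2(d[1],d[0])))
im=cv2.imread("pics/top0.png"); 
c=cv2.resize(im[195:265,280:335],None,fx=8,fy=8,interpolation=cv2.INTER_CUBIC); 
s=cv2.imread("pics/side0.png"); s=cv2.resize(s[235:345,280:350],None,fx=5.09,fy=5.09,interpolation=cv2.INTER_CUBIC)
cv2.imwrite("pics/lock.png",np.hstack([c,s[:560]]))
E
```

```text
[[585.8 262.8]
 [576.3  -3.6]] [[554.  263.7]
 [543.2 -31.9]]
[[543.2 -31.9]
 [525.5 -32.2]
 [536.7 276.5]
 [602.2 273.8]
 [584.4 265.3]
 [553.9 264.9]]
y-axis dir deg 87.97166455759213
y-axis dir deg 87.90633127627599
```

View pics/lock.png

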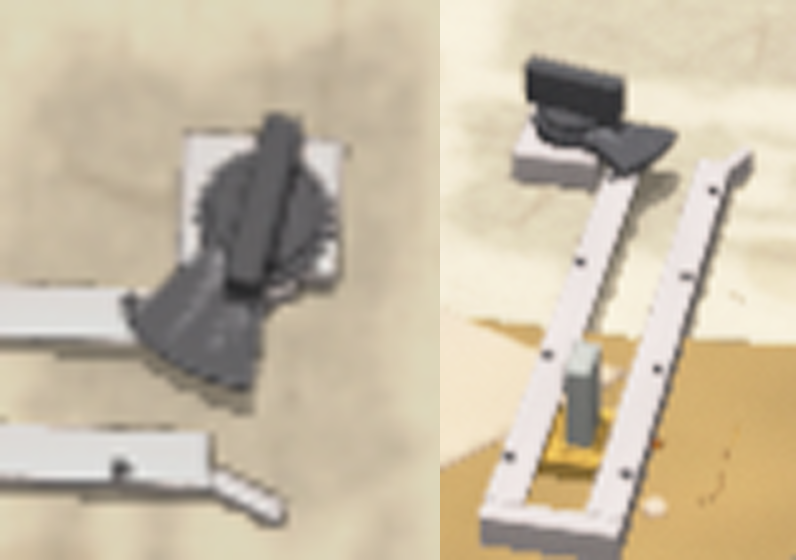

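The crop shows the bar centred at about px (313,221), tilted clockwise, with the tongue partly over the gap. The side crop agrees.

```bash
cat >> h.py <<'E'
MY=np.radians(-2.06); MO=np.array([564.6,116.5]); MR=np.array([[np.cos(MY),-np.sin(MY)],[np.sin(MY),np.cos(MY)]])
def mag(x,y): return MO+MR@[x,y]
def inv(p): return MR.T@(np.array(p)[:2]-MO)
def mv(P,yaw_deg=None,o=None):
    "tool-axis shift (units) and twist (units) from current pose to P"
    o=o or get_obs(); r=R.from_euler("xyz",o["tcp_rot"]).as_matrix(); d=r.T@(np.array(P)-o["tool_pos"])/25
    y=np.degrees(o["tcp_rot"][2]); t=None if yaw_deg is None else (-(yaw_deg-y)+180)%360-180
    print("pos",o["tool_pos"].round(1),"yaw",round(y,1),"F",o["contact_force"].round(1),"w",round(o["grip_width"],1),"| dp",d.round(3),"twist",None if t is None else round(t/5,2))
E
python3 - <<'E'
from h import *
q=lambda u,v:(280+u/8,195+v/8)
b=ray("top",[q(284,118),q(240,285),q(264,118),q(300,125),q(228,285),q(265,295)],62)[:,:2]; print(b.round(1), b[2:].mean(0))
m=b[2:4].mean(0)-b[4:].mean(0); print(np.linalg.norm(m),np.degrees(np.arctan2(m[1],m[0])))
h=mag(60,-165); print("hinge",h)
mv([h[0],h[1],130],-15-2+180)
E
```

```text
[[646.6 -57. ]
 [588.9 -43.1]
 [646.5 -50.2]
 [644.3 -62.4]
 [588.8 -39.1]
 [585.6 -51.6]] [616.28530711 -50.83121629]
59.236649166334004 -10.66692757763242
hinge [618.63012784 -50.55012806]
pos [216.2 478.  226.1] yaw 155.7 F [0.7 0.2 0.3] w 91.9 | dp [-23.383 -12.624   3.857] twist -1.47
```

arm_command --gripper '[60,60,60,60,60]' --pt "-0.94 -0.5 0" --pt "-0.94 -0.5 0" --pt "-0.94 -0.5 0" --pt "-0.94 -0.5 0" --pt "-0.94 -0.5 0" --twist '[0,0,0,0,0]'

```text
time: 0.72
tool_pos: [297.9, 372.1, 226.4]
tcp_rot: [-3.141, -0.0, 2.717]
contact_force: [1.3, 0.3, 0.0]
grip_width: 59.9
finger_force: 0.0
```

arm_command --gripper '[60,60,60,60,60]' --pt "-0.94 -0.5 0" --pt "-0.94 -0.5 0" --pt "-0.94 -0.5 0" --pt "-0.94 -0.5 0" --pt "-0.94 -0.5 0" --twist '[0,0,0,0,0]'

```text
time: 1.35
tool_pos: [379.2, 266.8, 226.4]
tcp_rot: [-3.141, -0.0, 2.717]
contact_force: [-0.2, 0.8, -0.0]
grip_width: 60.2
finger_force: 0.0
```

arm_command --gripper '[60,60,60,60,60]' --pt "-0.94 -0.5 0" --pt "-0.94 -0.5 0" --pt "-0.94 -0.5 0" --pt "-0.94 -0.5 0" --pt "-0.94 -0.5 0" --twist '[0,0,0,0,0]'

```text
time: 1.98
tool_pos: [460.5, 161.5, 226.4]
tcp_rot: [-3.141, -0.001, 2.717]
contact_force: [0.1, 0.2, -0.7]
grip_width: 60.1
finger_force: 0.0
```

arm_command --gripper '[60,60,60,60,60]' --pt "-0.94 -0.5 0" --pt "-0.94 -0.5 0" --pt "-0.94 -0.5 0" --pt "-0.94 -0.5 0" --pt "-0.94 -0.5 0" --twist '[0,0,0,0,0]'

```text
time: 2.6
tool_pos: [541.8, 56.1, 226.3]
tcp_rot: [-3.141, -0.001, 2.717]
contact_force: [-0.0, 0.1, -0.2]
grip_width: 59.6
finger_force: 0.0
```

arm_command --gripper '[60,60,60,60,60]' --pt "-0.94 -0.5 0" --pt "-0.94 -0.5 0.4" --pt "-0.94 -0.5 0.8" --pt "-0.94 -0.5 1" --pt "-0.94 -0.5 1" --twist '[-0.5,-0.5,-0.5,-0.5,-0.5]'

```text
time: 3.22
tool_pos: [631.8, -41.5, 145.5]
tcp_rot: [3.141, -0.001, 2.936]
contact_force: [0.1, 0.8, 0.6]
grip_width: 60.0
finger_force: 0.0
```

```bash
python3 - <<'E'
from h import *
mv([617.5,-50.7,40],168.5)
E
```

```text
pos [631.8 -41.5 145.5] yaw 168.2 F [0.1 0.8 0.6] w 60.0 | dp [ 0.483 -0.48   4.219] twist -0.05
```

arm_command --gripper '[50,50,50,50,50]' --pt "0.48 -0.48 0.4" --pt "0 0 0.95" --pt "0 0 0.95" --pt "0 0 0.95" --pt "0 0 0.95" --twist '[0,0,0,0,0]'

```text
time: 3.85
tool_pos: [617.0, -50.0, 40.5]
tcp_rot: [3.142, -0.001, 2.935]
contact_force: [-0.5, -0.2, 0.7]
grip_width: 50.2
finger_force: 0.0
```

arm_command --gripper '[8,8,8,8,8]' --pt "0 0 0" --pt "0 0 0" --pt "0 0 0" --pt "0 0 0" --pt "0 0 0" --twist '[0,0,0,0,0]'

```text
time: 4.47
tool_pos: [618.1, -48.4, 42.7]
tcp_rot: [3.139, 0.002, 2.935]
contact_force: [0.2, 6.7, 3.0]
grip_width: 13.9
finger_force: 30.0
```

```bash
python3 - <<'E'
from h import *
mv([617.5,-50.7,40],168.5); print(get_obs()["moment"])
E
```

```text
pos [618.1 -48.4  42.7] yaw 168.2 F [0.2 6.7 3. ] w 13.9 | dp [ 0.003 -0.094  0.109] twist -0.07
[ 1.11355652 -0.19099241 -0.04477348]
```

arm_command --gripper '[8,8,8,8,8]' --pt "0 0.08 0" --pt "0 0 0" --pt "0 0 0" --pt "0 0 0" --pt "0 0 0" --twist '[0,1,1,1,1]'

```text
time: 5.1
tool_pos: [618.3, -47.8, 42.7]
tcp_rot: [3.14, 0.001, 2.583]
contact_force: [-0.3, 2.6, 5.2]
grip_width: 13.8
finger_force: 30.0
```

arm_command --gripper '[8,8,8,8,8]' --pt "0 0 0" --pt "0 0 0" --pt "0 0 0" --pt "0 0 0" --pt "0 0 0" --twist '[1,1,1,1,1]'

```text
time: 5.72
tool_pos: [618.8, -47.2, 42.7]
tcp_rot: [3.139, 0.001, 2.147]
contact_force: [2.3, 5.8, 3.3]
grip_width: 13.9
finger_force: 30.0
```

```bash
python3 - <<'E'
from h import *
mv([617.5,-50.7,40],95); print(get_obs()["moment"])
E
```

```text
pos [618.8 -47.2  42.7] yaw 123.0 F [2.3 5.8 3.3] w 13.9 | dp [-0.087 -0.12   0.109] twist 5.6
[ 0.77749902 -0.25456499  0.09092682]
```

arm_command --gripper '[8,8,8,8,8]' --pt "0.04 0.05 0" --pt "0 0 0" --pt "0 0 0" --pt "0 0 0" --pt "0 0 0" --twist '[1,1,1,1,1]'

```text
time: 6.35
tool_pos: [619.6, -46.9, 42.8]
tcp_rot: [3.138, 0.001, 1.71]
contact_force: [2.7, -0.1, 1.5]
grip_width: 13.8
finger_force: 30.0
```

arm_command --gripper '[8,8,8,8,8]' --pt "0 0 0" --pt "0 0 0" --pt "0 0 0" --pt "0 0 0" --pt "0 0 0" --twist '[0.7,0.5,0.5,0,0]'

```text
time: 6.98
tool_pos: [619.5, -46.7, 42.6]
tcp_rot: [3.138, 0.0, 1.565]
contact_force: [4.3, 2.3, 4.6]
grip_width: 15.6
finger_force: 3.1
```

```bash
python3 - <<'E'
from h import *
mv([617.5,-50.7,40],95); print(get_obs()["moment"])
E
```

```text
pos [619.5 -46.7  42.6] yaw 89.7 F [4.3 2.3 4.6] w 15.6 | dp [-0.162 -0.081  0.104] twist -1.06
[ 0.22009995 -0.68856627  0.05431664]
```

arm_command --gripper '[8,8,8,8,8]' --pt "0 0 0" --pt "0 0 0" --pt "0 0 0" --pt "0 0 0" --pt "0 0 0" --twist '[0,0,0,0,0]'

```text
time: 7.6
tool_pos: [619.6, -46.7, 42.6]
tcp_rot: [3.138, 0.0, 1.566]
contact_force: [5.0, 2.0, 4.8]
grip_width: 14.8
finger_force: 29.9
```

```bash
python3 - <<'E'
from h import *
mv([617.5,-50.7,40],95); print(get_obs()["moment"])
E
```

```text
pos [619.6 -46.7  42.6] yaw 89.7 F [5.  2.  4.8] w 14.8 | dp [-0.162 -0.084  0.106] twist -1.06
[ 0.21672735 -0.77969433  0.47624446]
```

arm_command --gripper '[50,50,50,50,50]' --pt "0 0 0" --pt "0 0 0" --pt "0 0 -1" --pt "0 0 -1" --pt "0 0 -1" --twist '[0,0,0,0,0.35]'

```text
time: 8.22
tool_pos: [617.2, -46.8, 116.6]
tcp_rot: [-3.139, -0.0, 1.533]
contact_force: [0.3, 0.7, 0.7]
grip_width: 50.2
finger_force: 0.0
```

```bash
sed -i 's/MO=np.array(\[564.6,116.5\])/MO=np.array([566,119.])/' h.py; python3 - <<'E'
from h import *
im=capture("top"); cv2.imwrite("pics/top1.png",im[:,:,::-1])
p=ray("top",[T(128,100),T(172,104),T(148,97)],64)[:,:2]; print(p)
print(inv(p[2]), inv(ray("top",[T(196,115)],14)[0]), inv(ray("top",[T(126,110)],14)[0]))
C=cv2.resize(im[200:275,185:335,::-1],None,fx=5,fy=5,interpolation=cv2.INTER_CUBIC); cv2.imwrite("pics/crop2.png",C)
P=mag(0,0)+MR@np.array([0,inv(p[2])[1]]); print(P); mv([P[0],P[1],38],87.94)
E
```

```text
[[565.30519632 213.93149089]
 [563.22826014 186.9730059 ]
 [567.34178254 201.81467885]]
[-1.63594412 82.80939017] [-3.44213139 61.16127787] [ -2.49630424 105.42711431]
[568.9766694  201.75587314]
pos [619.1 -47.1 120.4] yaw 87.8 F [ 1.  -0.4  2.5] w 49.9 | dp [ 9.87  -2.4    3.281] twist -0.03
```

View pics/crop2.png

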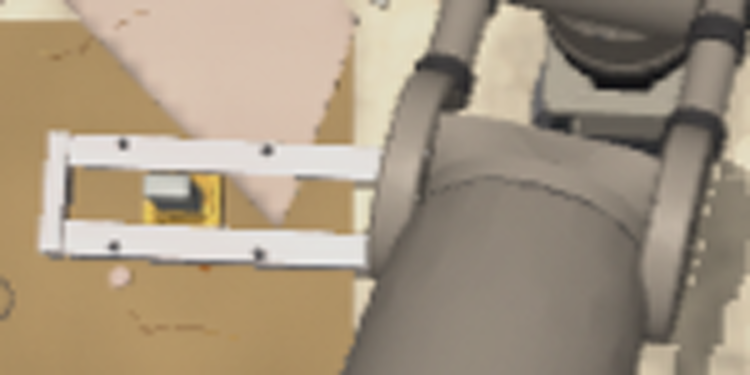

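The arm covers the lock from above. Die e is unmoved, at crop (180,195).

arm_command --gripper '[60,60,60,60,60]' --pt "0.98 -0.24 0" --pt "0.98 -0.24 0" --pt "0.98 -0.24 0" --pt "0.98 -0.24 0" --pt "0.98 -0.24 0" --twist '[0,0,0,0,0]'

```text
time: 8.9
tool_pos: [591.6, 77.4, 115.6]
tcp_rot: [-3.139, 0.0, 1.534]
contact_force: [-0.2, -0.3, 0.8]
grip_width: 60.2
finger_force: 0.0
```

arm_command --gripper '[60,60,60,60,60]' --pt "0.98 -0.24 0" --pt "0.98 -0.24 0" --pt "0.98 -0.24 0" --pt "0.98 -0.24 0" --pt "0.98 -0.24 0" --twist '[0,0,0,0,0]'

```text
time: 9.52
tool_pos: [566.2, 200.7, 115.6]
tcp_rot: [-3.139, 0.001, 1.534]
contact_force: [0.1, 0.1, -0.0]
grip_width: 59.9
finger_force: 0.0
```

arm_command --gripper '[50,50,50,50,50]' --pt "0 0 0.66" --pt "0 0 0.66" --pt "0 0 0.66" --pt "0 0 0.66" --pt "0 0 0.66" --twist '[0,0,0,0,0]'

```text
time: 10.15
tool_pos: [567.2, 200.0, 32.9]
tcp_rot: [-3.141, 0.0, 1.534]
contact_force: [-0.7, -0.4, 0.3]
grip_width: 49.8
finger_force: 0.0
```

arm_command --gripper '[8,8,8,8,8]' --pt "0 0 0" --pt "0 0 0" --pt "0 0 0" --pt "0 0 0" --pt "0 0 0" --twist '[0,0,0,0,0]'

```text
time: 10.78
tool_pos: [567.6, 200.5, 34.8]
tcp_rot: [3.14, -0.0, 1.534]
contact_force: [0.9, -0.7, 1.6]
grip_width: 13.6
finger_force: 30.0
```

```bash
python3 - <<'E'
from h import *
mv([*mag(0,-250),38],87.94); print(get_obs()["moment"])
E
```

```text
pos [567.6 200.5  34.8] yaw 87.9 F [ 0.9 -0.7  1.6] w 13.6 | dp [-13.261   0.06   -0.133] twist -0.01
[-0.09264984  0.11407223 -0.01106438]
```

arm_command --gripper '[8,8,8,8,8]' --pt "0 0 -0.05" --pt "-0.6 0 0" --pt "-0.9 0 0" --pt "-0.9 0 0" --pt "-0.9 0 0" --twist '[0,0,0,0,0]'

```text
time: 11.4
tool_pos: [563.9, 115.6, 35.4]
tcp_rot: [-3.141, 0.0, 1.533]
contact_force: [-0.1, 0.3, -1.9]
grip_width: 13.8
finger_force: 30.0
```

arm_command --gripper '[8,8,8,8,8]' --pt "-0.9 0 0" --pt "-0.9 0 0" --pt "-0.9 0 0" --pt "-0.9 0 0" --pt "-0.9 0 0" --twist '[0,0,0,0,0]'

```text
time: 12.02
tool_pos: [559.5, 3.2, 35.4]
tcp_rot: [-3.141, 0.0, 1.533]
contact_force: [1.4, 0.3, -1.5]
grip_width: 13.7
finger_force: 30.0
```

```bash
python3 - <<'E'
from h import *
mv([*mag(0,-250),38],87.94); o=get_obs(); print(o["moment"],inv(o["tool_pos"]))
E
```

```text
pos [559.5   3.2  35.4] yaw 87.8 F [ 1.4  0.3 -1.5] w 13.7 | dp [-5.362  0.1   -0.103] twist -0.02
[ 0.03374565 -0.18549673 -0.01132472] [  -2.28962288 -115.95238165]
```

arm_command --gripper '[8,8,8,8,8]' --pt "-0.9 0.03 0" --pt "-0.9 0 0" --pt "-0.9 0 0" --pt "-0.9 0 0" --pt "-0.9 0 0" --twist '[0,0,0,0,0]'

```text
time: 12.65
tool_pos: [555.8, -109.1, 35.4]
tcp_rot: [-3.141, 0.0, 1.533]
contact_force: [0.7, -0.0, -1.4]
grip_width: 13.9
finger_force: 30.0
```

arm_command --gripper '[8,8,8,8,8]' --pt "-0.9 0 0" --pt "-0.3 0 -0.3" --pt "0 0.8 0" --pt "0 0.9 0" --pt "0 0.9 0" --twist '[0,0,0,0,0]'

```text
time: 13.28
tool_pos: [620.9, -139.5, 43.5]
tcp_rot: [3.142, -0.0, 1.534]
contact_force: [0.6, -0.0, -1.7]
grip_width: 13.9
finger_force: 30.0
```

arm_command --gripper '[8,8,8,50,50]' --pt "0 0.9 0" --pt "0 0 0.3" --pt "0 0 0" --pt "0 0 0" --pt "0 0 0" --twist '[0,0,0,0,0]'

```text
time: 13.9
tool_pos: [642.7, -140.1, 35.8]
tcp_rot: [-3.141, -0.0, 1.534]
contact_force: [0.6, -0.1, -1.3]
grip_width: 29.1
finger_force: 0.0
```

arm_command --gripper '[60,60,60,60,60]' --pt "0 0 -1" --pt "0 0 -1" --pt "0 0 -1" --pt "0 0 -1" --pt "0 0 -0.5" --twist '[0,0,0,0,0]'

```text
time: 14.52
tool_pos: [643.4, -140.3, 149.7]
tcp_rot: [3.139, 0.001, 1.534]
contact_force: [0.6, 0.0, 0.6]
grip_width: 60.0
finger_force: 0.0
```

```bash
python3 - <<'E'
from h import *
mv([434,-92,50],117.3)
E
```

```text
pos [ 643.4 -140.3  149.7] yaw 87.9 F [0.6 0.  0.6] w 60.0 | dp [ 1.625 -8.451  3.97 ] twist -5.88
```

```bash
cat >> h.py <<'E'
def dies(name="top"):
    im=capture(name); m=brass(im)
    n,l,s,c=cv2.connectedComponentsWithStats(cv2.morphologyEx(m,cv2.MORPH_CLOSE,np.ones((7,7))))
    for i in range(1,n):
        ys,xs=np.where(l==i); P=ray(name,np.c_[xs,ys],10)[:,:2]; k=P.mean(0)
        if s[i,4]>40 and 370<k[0]<720 and -480<k[1]<280:
            (cx,cy),(w,h),a=cv2.minAreaRect(P.astype(np.float32)); b=cv2.boxPoints(((cx,cy),(w,h),a))
            e=max([b[1]-b[0],b[2]-b[1]],key=np.linalg.norm); print(name,c[i].round(),s[i,4],(round(cx,1),round(cy,1)),(round(w),round(h)),"dir",round(np.degrees(np.arctan2(e[1],e[0]))%180,1))
    return im
E
python3 - <<'E'
from h import *
im=dies(); cv2.imwrite("pics/top2.png",im[:,:,::-1])
print(ray("top",[(327.95,289.1)],64))
E
```

```text
top [398. 254.] 230 (539.4, -291.0) (73, 42) dir 82.2
top [433. 285.] 336 (452.5, -382.8) (41, 62) dir 109.0
[[432.13556734 -93.52799398  64.        ]]
```

arm_command --gripper '[60,60,60,60,60]' --pt "0.16 -0.84 0" --pt "0.16 -0.84 0" --pt "0.16 -0.84 0" --pt "0.16 -0.84 0" --pt "0.16 -0.84 0" --twist '[0,0,0,0,0]'

```text
time: 15.2
tool_pos: [537.7, -115.9, 147.1]
tcp_rot: [-3.14, -0.001, 1.534]
contact_force: [-0.5, -0.3, -0.1]
grip_width: 60.2
finger_force: 0.0
```

arm_command --gripper '[60,60,60,60,60]' --pt "0.16 -0.84 0" --pt "0.16 -0.84 0" --pt "0.16 -0.84 0" --pt "0.16 -0.84 0" --pt "0.16 -0.84 0" --twist '[0,0,0,0,0]'

```text
time: 15.82
tool_pos: [433.5, -92.1, 147.3]
tcp_rot: [-3.141, -0.0, 1.534]
contact_force: [0.5, -0.1, 1.0]
grip_width: 60.1
finger_force: 0.0
```

arm_command --gripper '[60,60,60,60,60]' --pt "0 0 0.3" --pt "0 0 0.3" --pt "0 0 0.3" --pt "0 0 0.3" --pt "0 0 0.3" --twist '[-1,-1,-1,-1,-1]'

```text
time: 16.45
tool_pos: [434.1, -92.3, 109.6]
tcp_rot: [-3.141, -0.001, 1.973]
contact_force: [-0.8, -0.1, 0.6]
grip_width: 60.5
finger_force: 0.0
```

```bash
python3 - <<'E'
from h import *
im=dies("side"); cv2.imwrite("pics/side1.png",im[:,:,::-1])
mv([434,-92,38],117.3)
E
```

```text
side [369. 214.] 120 (464.6, -383.2) (49, 100) dir 124.2
side [343. 227.] 136 (541.4, -285.7) (83, 43) dir 82.6
side [303. 248.] 66 (642.8, -131.3) (43, 51) dir 90.4
side [370. 265.] 182 (435.4, -88.1) (46, 95) dir 116.4
pos [433.6 -92.1 108.8] yaw 113.3 F [-1.2  0.7 -0.4] w 59.7 | dp [-0.008  0.02   2.832] twist -0.81
```

arm_command --gripper '[50,50,50,50,50]' --pt "0 0 0.6" --pt "0 0 0.6" --pt "0 0 0.6" --pt "0 0 0.6" --pt "0 0 0.4" --twist '[-0.8,0,0,0,0]'

```text
time: 17.12
tool_pos: [434.2, -92.2, 39.6]
tcp_rot: [-3.141, -0.001, 2.039]
contact_force: [0.0, 0.4, -0.5]
grip_width: 50.1
finger_force: 0.0
```

arm_command --gripper '[8,8,8,8,8]' --pt "0 0 0" --pt "0 0 0" --pt "0 0 0" --pt "0 0 0" --pt "0 0 0" --twist '[0,0,0,0,0]'

```text
time: 17.75
tool_pos: [434.9, -92.5, 40.8]
tcp_rot: [3.141, 0.0, 2.04]
contact_force: [-0.5, -0.3, 2.5]
grip_width: 14.1
finger_force: 30.0
```

arm_command --gripper '[8,8,8,8,8]' --pt "0 0 0" --pt "0 0 -0.4" --pt "0 0 -0.4" --pt "0 0 0" --pt "0 0 0" --twist '[0,0,0,0,0]'

```text
time: 18.38
tool_pos: [434.6, -92.4, 60.4]
tcp_rot: [-3.142, -0.0, 2.04]
contact_force: [-0.0, -0.5, -3.7]
grip_width: 14.2
finger_force: 30.0
```

```bash
sed -i 's/MO=np.array(\[566,119.\])/MO=np.array([564.8,119.])/' h.py; python3 - <<'E'
from h import *
mv([*mag(0,-245),60],87.94)
E
```

```text
pos [434.6 -92.4  60.4] yaw 116.9 F [-0.  -0.5 -3.7] w 14.2 | dp [-3.391  3.726  0.016] twist 5.79
```

arm_command --gripper '[8,8,8,8,8]' --pt "-0.68 0.75 0" --pt "-0.68 0.75 0" --pt "-0.68 0.75 0" --pt "-0.68 0.75 0" --pt "-0.68 0.75 0" --twist '[0,0,0,0,0]'

```text
time: 19.0
tool_pos: [557.1, -125.8, 59.7]
tcp_rot: [-3.141, -0.001, 2.04]
contact_force: [-0.7, 0.0, -4.4]
grip_width: 13.6
finger_force: 30.0
```

arm_command --gripper '[8,8,8,8,8]' --pt "0 0 0" --pt "0 0 0" --pt "0 0 0" --pt "0 0 0" --pt "0 0 0" --twist '[1,1,1,1,1]'

```text
time: 19.62
tool_pos: [556.3, -125.6, 59.7]
tcp_rot: [-3.14, -0.001, 1.601]
contact_force: [-0.1, 0.4, -4.0]
grip_width: 13.8
finger_force: 30.0
```

arm_command --gripper '[8,8,8,8,8]' --pt "0 0 0" --pt "0 0 0.3" --pt "0 0 0.3" --pt "0 0 0" --pt "0 0 0" --twist '[0.8,0,0,0,0]'

```text
time: 20.25
tool_pos: [556.8, -125.8, 45.3]
tcp_rot: [-3.141, -0.0, 1.535]
contact_force: [0.8, -0.7, -3.4]
grip_width: 13.7
finger_force: 30.0
```

```bash
python3 - <<'E'
from h import *
im=capture("side");mv([*mag(0,-245),42],87.94)
t=capture("top")
C=cv2.resize(im[235:345,280:400],None,fx=5,fy=5,interpolation=cv2.INTER_CUBIC)[:,:,::-1]
cv2.imwrite("pics/m1.png",C)
E
```

```text
pos [ 556.9 -125.9   45.5] yaw 87.9 F [-0.7  0.  -4.4] w 13.6 | dp [-0.001 -0.037  0.141] twist -0.0
```

View pics/m1.png

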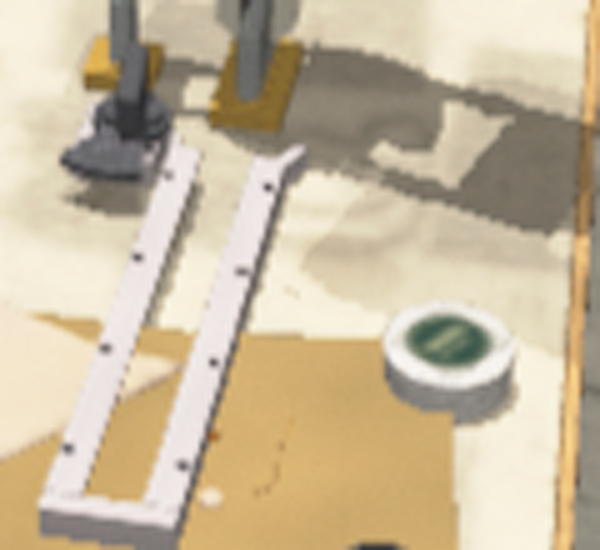

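The ring is open (tongue swung clear to the left, beside the slot) and die a is lined up in front of the mouth at about (255,110).

arm_command --gripper '[8,8,8,8,8]' --pt "0 -0.03 0.13" --pt "0.5 0 0" --pt "0.5 0 0" --pt "0.5 0 0" --pt "0.5 0 0" --twist '[0,0,0,0,0]'

```text
time: 20.98
tool_pos: [557.9, -74.6, 42.3]
tcp_rot: [3.141, -0.0, 1.535]
contact_force: [0.5, 0.3, -4.4]
grip_width: 13.9
finger_force: 30.0
```

arm_command --gripper '[8,8,8,8,8]' --pt "0.5 0 0" --pt "0.5 0 0" --pt "0.5 0 0" --pt "0.5 0 0" --pt "0.5 0 0" --twist '[0,0,0,0,0]'

```text
time: 21.6
tool_pos: [560.2, -12.5, 42.2]
tcp_rot: [3.142, -0.0, 1.534]
contact_force: [0.1, 0.2, -4.2]
grip_width: 13.7
finger_force: 30.0
```

```bash
python3 - <<'E'
from h import *
mv([*mag(0,107),42],87.94); o=get_obs(); print(o["moment"],inv(o["tool_pos"]))
E
```

```text
pos [560.2 -12.5  42.2] yaw 87.9 F [ 0.1  0.2 -4.2] w 13.7 | dp [ 9.544e+00 -1.000e-02  9.000e-03] twist -0.01
[-0.0866626   0.08483863 -0.02664439] [ 1.11480813e-01 -1.31599844e+02]
```

arm_command --gripper '[8,8,8,8,8]' --pt "0.9 0 0" --pt "0.9 0 0" --pt "0.9 0 0" --pt "0.9 0 0" --pt "0.9 0 0" --twist '[0,0,0,0,0]'

```text
time: 22.22
tool_pos: [564.2, 100.2, 42.2]
tcp_rot: [3.142, -0.0, 1.534]
contact_force: [-0.7, -0.3, -4.9]
grip_width: 13.7
finger_force: 30.0
```

arm_command --gripper '[8,8,8,8,8]' --pt "0.9 0 0" --pt "0.9 0 0" --pt "0.9 0 0" --pt "0.9 0 0" --pt "0.7 0 0.04" --twist '[0,0,0,0,0]'

```text
time: 22.85
tool_pos: [568.1, 207.9, 41.2]
tcp_rot: [3.141, -0.0, 1.535]
contact_force: [0.8, -0.0, -4.2]
grip_width: 13.6
finger_force: 30.0
```

arm_command --gripper '[8,8,8,8,8]' --pt "0.1 0 0" --pt "0.1 0 0" --pt "0.1 0 0" --pt "0.1 0 0" --pt "0 0 0" --twist '[0,0,0,0,0]'

```text
time: 23.48
tool_pos: [568.6, 216.3, 41.2]
tcp_rot: [3.142, -0.0, 1.534]
contact_force: [-0.3, 0.6, -3.7]
grip_width: 13.8
finger_force: 30.0
```

```bash
python3 - <<'E'
from h import *
mv([*mag(0,107),42],87.94); o=get_obs(); print(o["moment"],inv(o["tool_pos"]))
E
```

```text
pos [568.6 216.3  41.2] yaw 87.9 F [-0.3  0.6 -3.7] w 13.8 | dp [ 0.383 -0.012 -0.03 ] twist -0.01
[-0.0843129   0.10599303  0.01003682] [ 0.28189548 97.41451672]
```

arm_command --gripper '[8,8,8,8,8]' --pt "0.1 0 0" --pt "0.1 0 0" --pt "0.1 0 0" --pt "0.1 0 0" --pt "0 0 0" --twist '[0,0,0,0,0]'

```text
time: 24.1
tool_pos: [568.9, 224.6, 41.4]
tcp_rot: [-3.141, 0.003, 1.535]
contact_force: [-1.4, -8.4, -0.6]
grip_width: 14.0
finger_force: 30.0
```

arm_command --gripper '[8,8,8,8,8]' --pt "0.1 0 0" --pt "0.1 0 0" --pt "0 0 0" --pt "0 0 0" --pt "0 0 0" --twist '[0,0,0,0,0]'

```text
time: 24.72
tool_pos: [569.1, 226.4, 42.3]
tcp_rot: [-3.141, 0.008, 1.535]
contact_force: [-2.2, -21.6, 8.2]
grip_width: 14.2
finger_force: 30.0
```

arm_command --gripper '[8,8,8,40,40]' --pt "0 0 0.06" --pt "-0.08 0 0" --pt "0 0 0" --pt "0 0 0" --pt "0 0 0" --twist '[0,0,0,0,0]'

```text
time: 25.35
tool_pos: [569.5, 229.9, 40.3]
tcp_rot: [3.14, -0.001, 1.534]
contact_force: [0.1, -0.3, -0.6]
grip_width: 29.4
finger_force: 0.0
```

arm_command --gripper '[50,60,60,60,60]' --pt "0 0 -0.8" --pt "0 0 -0.8" --pt "0 0 -0.8" --pt "0 0 -0.8" --pt "0 0 -0.8" --twist '[0,0,0,0,0]'

```text
time: 25.98
tool_pos: [569.0, 230.1, 140.4]
tcp_rot: [3.141, -0.001, 1.535]
contact_force: [0.1, -0.1, -0.6]
grip_width: 59.4
finger_force: 0.0
```

```bash
python3 - <<'E'
from h import *
dies(); mv([540,-290,120],82.2)
E
```

```text
top [343. 218.] 131 (641.4, -136.2) (40, 39) dir 0.6
top [223. 241.] 75 (569.6, 207.4) (25, 50) dir 90.8
top [398. 254.] 225 (539.5, -291.0) (73, 42) dir 82.2
top [433. 285.] 336 (452.2, -382.9) (41, 62) dir 108.2
pos [570.4 230.5 143.3] yaw 87.9 F [-0.1  0.9  2.8] w 59.9 | dp [-20.851  -0.474   0.892] twist 1.15
```

arm_command --gripper '[60,60,60,60,60]' --pt "-1 0 0" --pt "-1 0 0" --pt "-1 0 0" --pt "-1 0 0" --pt "-1 0 0" --twist '[0,0,0,0,0]'

```text
time: 26.65
tool_pos: [564.4, 104.2, 139.3]
tcp_rot: [3.141, -0.0, 1.535]
contact_force: [1.0, 0.0, 0.6]
grip_width: 60.0
finger_force: 0.0
```

arm_command --gripper '[60,60,60,60,60]' --pt "-1 0 0" --pt "-1 0 0" --pt "-1 0 0" --pt "-1 0 0" --pt "-1 0 0" --twist '[0,0,0,0,0]'

```text
time: 27.28
tool_pos: [560.0, -20.7, 139.3]
tcp_rot: [3.141, -0.0, 1.535]
contact_force: [-0.2, 0.8, 0.2]
grip_width: 59.8
finger_force: 0.0
```

arm_command --gripper '[60,60,60,60,60]' --pt "-1 0 0" --pt "-1 0 0" --pt "-1 0 0" --pt "-1 0 0" --pt "-1 0 0" --twist '[0,0,0,0,0]'

```text
time: 27.9
tool_pos: [555.5, -145.7, 139.2]
tcp_rot: [3.141, -0.0, 1.535]
contact_force: [0.8, -0.0, -0.1]
grip_width: 60.0
finger_force: 0.0
```

arm_command --gripper '[60,60,60,60,60]' --pt "-1 0 0" --pt "-1 0 0" --pt "-1 0 0" --pt "-1 0 0" --pt "-1 0 0" --twist '[0,0,0,0,0]'

```text
time: 28.52
tool_pos: [550.9, -271.3, 139.5]
tcp_rot: [3.142, -0.0, 1.535]
contact_force: [-0.2, 0.7, 0.6]
grip_width: 60.0
finger_force: 0.0
```

arm_command --gripper '[60,60,60,60,60]' --pt "-0.85 -0.48 0" --pt "0 0 0.5" --pt "0 0 0.5" --pt "0 0 0" --pt "0 0 0" --twist '[0,0.6,0.55,0,0]'

```text
time: 29.15
tool_pos: [538.3, -291.4, 115.1]
tcp_rot: [3.141, 0.0, 1.435]
contact_force: [1.1, -0.6, 0.1]
grip_width: 59.9
finger_force: 0.0
```

```bash
python3 - <<'E'
from h import *
dies("side"); mv([540,-290,40],82.2)
E
```

```text
side [371. 216.] 114 (453.1, -379.0) (44, 76) dir 108.9
side [343. 227.] 127 (541.4, -285.7) (83, 43) dir 82.6
side [303. 248.] 70 (642.8, -131.3) (51, 43) dir 89.5
side [306. 328.] 51 (573.2, 215.4) (75, 26) dir 87.7
pos [ 538.4 -291.3  115.3] yaw 82.2 F [-0.   1.4  0.1] w 60.0 | dp [0.062 0.054 3.011] twist 0.0
```

Die b is still in place. I descend, grip, lift and carry it to the mouth.

arm_command --gripper '[50,50,50,50,50]' --pt "0.05 0.05 0.6" --pt "0 0 0.6" --pt "0 0 0.6" --pt "0 0 0.6" --pt "0 0 0.6" --twist '[0,0,0,0,0]'

```text
time: 29.82
tool_pos: [539.3, -289.9, 38.4]
tcp_rot: [-3.141, -0.0, 1.434]
contact_force: [-0.1, -0.1, -0.2]
grip_width: 50.4
finger_force: 0.0
```

arm_command --gripper '[8,8,8,8,8]' --pt "0 0 0" --pt "0 0 0" --pt "0 0 0" --pt "0 0 0" --pt "0 0 0" --twist '[0,0,0,0,0]'

```text
time: 30.45
tool_pos: [539.7, -290.1, 40.2]
tcp_rot: [3.141, 0.0, 1.434]
contact_force: [-0.1, -0.0, 2.9]
grip_width: 13.9
finger_force: 30.0
```

arm_command --gripper '[8,8,8,8,8]' --pt "0 0 -0.3" --pt "0 0 -0.3" --pt "0 0 0" --pt "0 0 0" --pt "0 0 0" --twist '[0,0,-0.6,-0.55,0]'

```text
time: 31.08
tool_pos: [539.4, -289.9, 54.9]
tcp_rot: [-3.142, -0.0, 1.534]
contact_force: [-0.3, -0.1, -4.6]
grip_width: 13.6
finger_force: 30.0
```

```bash
python3 - <<'E'
from h import *
mv([*mag(0,-240),60],87.94)
E
```

```text
pos [ 539.4 -289.9   54.9] yaw 87.9 F [-0.3 -0.1 -4.6] w 13.6 | dp [ 6.781  0.422 -0.203] twist -0.01
```

arm_command --gripper '[8,8,8,8,8]' --pt "0.8 0.42 0" --pt "0.8 0 0" --pt "0.8 0 0" --pt "0.8 0 0" --pt "0.8 0 0" --twist '[0,0,0,0,0]'

```text
time: 31.7
tool_pos: [553.4, -188.7, 54.7]
tcp_rot: [-3.141, -0.0, 1.535]
contact_force: [-0.2, 0.0, -3.6]
grip_width: 13.6
finger_force: 30.0
```

arm_command --gripper '[8,8,8,8,8]' --pt "0.8 0 0" --pt "0.8 0 0" --pt "0.8 0 0.2" --pt "0 0 0.34" --pt "0 0 0" --twist '[0,0,0,0,0]'

```text
time: 32.33
tool_pos: [555.6, -130.4, 40.6]
tcp_rot: [-3.141, -0.0, 1.535]
contact_force: [0.2, 0.8, -4.2]
grip_width: 13.8
finger_force: 30.0
```

```bash
python3 - <<'E'
from h import *
mv([*mag(0,-240),41.4],87.94)
E
```

```text
pos [ 555.6 -130.4   40.6] yaw 87.9 F [ 0.2  0.8 -4.2] w 13.8 | dp [ 0.382  0.009 -0.034] twist -0.0
```

arm_command --gripper '[8,8,8,8,8]' --pt "0.5 0 -0.03" --pt "0.5 0 0" --pt "0.5 0 0" --pt "0.5 0 0" --pt "0.5 0 0" --twist '[0,0,0,0,0]'

```text
time: 32.95
tool_pos: [558.0, -66.9, 42.0]
tcp_rot: [3.142, -0.0, 1.535]
contact_force: [0.6, 1.1, -3.3]
grip_width: 13.8
finger_force: 30.0
```

arm_command --gripper '[8,8,8,8,8]' --pt "0.5 0 0" --pt "0.5 0 0" --pt "0.5 0 0" --pt "0.5 0 0" --pt "0.5 0 0" --twist '[0,0,0,0,0]'

```text
time: 33.58
tool_pos: [560.3, -4.7, 41.9]
tcp_rot: [-3.142, -0.0, 1.534]
contact_force: [0.1, -0.3, -3.7]
grip_width: 13.6
finger_force: 30.0
```

```bash
python3 - <<'E'
from h import *
mv([*mag(0,24.5),41.4],87.94)
E
```

```text
pos [560.3  -4.7  41.9] yaw 87.9 F [ 0.1 -0.3 -3.7] w 13.6 | dp [ 5.93e+00 -1.00e-03  2.20e-02] twist -0.01
```

arm_command --gripper '[8,8,8,8,8]' --pt "0.9 0 0" --pt "0.9 0 0" --pt "0.9 0 0" --pt "0.9 0 0" --pt "0.9 0 0" --twist '[0,0,0,0,0]'

```text
time: 34.2
tool_pos: [564.3, 108.1, 42.0]
tcp_rot: [3.142, -0.0, 1.534]
contact_force: [0.6, -0.7, -3.3]
grip_width: 13.7
finger_force: 30.0
```

arm_command --gripper '[8,8,8,8,8]' --pt "0.6 0 0.03" --pt "0.3 0 0" --pt "0.15 0 0" --pt "0.1 0 0" --pt "0.1 0 0" --twist '[0,0,0,0,0]'

```text
time: 34.83
tool_pos: [565.6, 137.8, 41.2]
tcp_rot: [3.142, 0.0, 1.534]
contact_force: [-0.3, 0.7, -4.2]
grip_width: 14.0
finger_force: 30.0
```

arm_command --gripper '[8,8,8,8,8]' --pt "0.1 0 0" --pt "0.1 0 0" --pt "0.1 0 0" --pt "0 0 0" --pt "0 0 0" --twist '[0,0,0,0,0]'

```text
time: 35.45
tool_pos: [565.8, 145.6, 41.2]
tcp_rot: [3.142, -0.0, 1.534]
contact_force: [-0.2, 0.3, -3.7]
grip_width: 14.1
finger_force: 30.0
```

arm_command --gripper '[8,8,8,8,8]' --pt "0.1 0 0" --pt "0.1 0 0" --pt "0.1 0 0" --pt "0 0 0" --pt "0 0 0" --twist '[0,0,0,0,0]'

```text
time: 36.08
tool_pos: [566.1, 148.9, 41.5]
tcp_rot: [-3.141, 0.006, 1.535]
contact_force: [-1.7, -18.9, 1.6]
grip_width: 13.8
finger_force: 30.0
```

arm_command --gripper '[8,8,8,40,40]' --pt "0.04 0 0.06" --pt "-0.08 0 0" --pt "0 0 0" --pt "0 0 0" --pt "0 0 0" --twist '[0,0,0,0,0]'

```text
time: 36.7
tool_pos: [566.5, 152.4, 40.2]
tcp_rot: [3.14, -0.001, 1.534]
contact_force: [-0.4, -0.3, -0.2]
grip_width: 28.8
finger_force: 0.0
```

arm_command --gripper '[50,60,60,60,60]' --pt "0 0 -0.8" --pt "0 0 -0.8" --pt "0 0 -0.8" --pt "0 0 -0.8" --pt "0 0 -0.8" --twist '[0,0,0,0,0]'

```text
time: 37.33
tool_pos: [566.1, 152.7, 140.4]
tcp_rot: [3.141, -0.0, 1.535]
contact_force: [-0.5, -0.1, 0.4]
grip_width: 59.9
finger_force: 0.0
```

```bash
python3 - <<'E'
from h import *
dies(); im=dies("side"); mv([453,-382,120],108.6)
cv2.imwrite("pics/s3.png",cv2.resize(im[235:355,270:400,::-1],None,fx=4.6,fy=4.6,interpolation=cv2.INTER_CUBIC))
E
```

```text
top [343. 218.] 131 (641.4, -136.2) (40, 39) dir 0.6
top [251. 242.] 50 (566.6, 126.9) (23, 38) dir 90.8
top [433. 285.] 338 (452.5, -382.8) (41, 62) dir 109.0
side [371. 216.] 114 (453.1, -379.0) (44, 76) dir 108.9
side [312. 317.] 58 (561.5, 179.4) (145, 6) dir 88.1
pos [567.4 152.9 142. ] yaw 87.9 F [ 0.3  0.  -0.2] w 60.0 | dp [-21.546  -3.81    0.835] twist -4.13
```

View pics/s3.png

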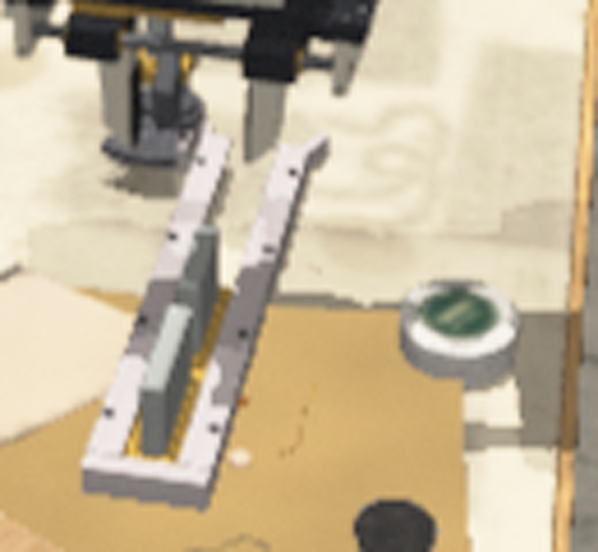

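Dies a and b sit in the channel end to end, with fins at (165,380) and (200,290). Next is c.

arm_command --gripper '[60,60,60,60,60]' --pt "-0.98 -0.17 0" --pt "-0.98 -0.17 0" --pt "-0.98 -0.17 0" --pt "-0.98 -0.17 0" --pt "-0.98 -0.17 0" --twist '[0,0,0,0,0]'

```text
time: 38.05
tool_pos: [539.8, 30.1, 138.7]
tcp_rot: [-3.141, -0.0, 1.535]
contact_force: [0.4, -0.2, 0.3]
grip_width: 60.0
finger_force: 0.0
```

arm_command --gripper '[60,60,60,60,60]' --pt "-0.98 -0.17 0" --pt "-0.98 -0.17 0" --pt "-0.98 -0.17 0" --pt "-0.98 -0.17 0" --pt "-0.98 -0.17 0" --twist '[0,0,0,0,0]'

```text
time: 38.67
tool_pos: [514.2, -91.5, 138.8]
tcp_rot: [-3.141, -0.001, 1.535]
contact_force: [-0.0, 0.2, 0.2]
grip_width: 60.3
finger_force: 0.0
```

arm_command --gripper '[60,60,60,60,60]' --pt "-0.98 -0.17 0" --pt "-0.98 -0.17 0" --pt "-0.98 -0.17 0" --pt "-0.98 -0.17 0" --pt "-0.98 -0.17 0" --twist '[0,0,0,0,0]'

```text
time: 39.3
tool_pos: [488.6, -213.1, 138.7]
tcp_rot: [-3.141, -0.001, 1.535]
contact_force: [1.1, -0.1, -0.0]
grip_width: 60.4
finger_force: 0.0
```

arm_command --gripper '[60,60,60,60,60]' --pt "-0.98 -0.17 0" --pt "-0.98 -0.17 0" --pt "-0.98 -0.17 0" --pt "-0.98 -0.17 0" --pt "-0.98 -0.17 0" --twist '[0,0,0,0,0]'

```text
time: 39.92
tool_pos: [463.0, -334.8, 138.6]
tcp_rot: [-3.141, -0.001, 1.535]
contact_force: [0.8, 0.4, 0.2]
grip_width: 59.9
finger_force: 0.0
```

arm_command --gripper '[60,60,60,60,60]' --pt "-0.98 -0.2 0" --pt "-0.97 -0.2 0" --pt "0 0 0.4" --pt "0 0 0.4" --pt "0 0 0.2" --twist '[0,-0.9,-1,-1,-1]'

```text
time: 40.55
tool_pos: [451.2, -382.2, 112.9]
tcp_rot: [-3.141, -0.002, 1.878]
contact_force: [-0.2, 0.1, -0.6]
grip_width: 59.8
finger_force: 0.0
```

```bash
python3 - <<'E'
from h import *
dies("side"); mv([453,-382,39.5],108.6)
E
```

```text
side [371. 216.] 115 (453.1, -379.2) (44, 76) dir 108.9
side [303. 248.] 70 (642.8, -131.3) (51, 43) dir 89.5
side [312. 317.] 58 (561.5, 179.4) (145, 6) dir 88.1
pos [ 451.  -382.   112.5] yaw 107.8 F [0.4 1.  0.3] w 59.9 | dp [-0.033  0.078  2.918] twist -0.16
```

arm_command --gripper '[50,50,50,50,50]' --pt "0 0.07 0.58" --pt "0 0 0.58" --pt "0 0 0.58" --pt "0 0 0.58" --pt "0 0 0.58" --twist '[-0.2,0,0,0,0]'

```text
time: 41.22
tool_pos: [453.1, -382.2, 41.1]
tcp_rot: [3.142, -0.0, 1.892]
contact_force: [0.5, -0.6, 0.9]
grip_width: 50.0
finger_force: 0.0
```

arm_command --gripper '[8,8,8,8,8]' --pt "0 0 0" --pt "0 0 0" --pt "0 0 0" --pt "0 0 0" --pt "0 0 0" --twist '[0,0,0,0,0]'

```text
time: 41.85
tool_pos: [453.1, -382.4, 42.5]
tcp_rot: [3.141, 0.0, 1.892]
contact_force: [-1.0, -0.0, 1.5]
grip_width: 13.7
finger_force: 30.0
```

arm_command --gripper '[8,8,8,8,8]' --pt "0 0 -0.3" --pt "0 0 -0.3" --pt "0 0 0" --pt "0 0 0" --pt "0 0 0" --twist '[0,1,1,1,1]'

```text
time: 42.48
tool_pos: [453.1, -382.1, 57.4]
tcp_rot: [-3.141, -0.0, 1.54]
contact_force: [0.4, -0.5, -2.8]
grip_width: 13.7
finger_force: 30.0
```

```bash
python3 - <<'E'
from h import *
mv([*mag(0,-240),60],87.94)
E
```

```text
pos [ 453.1 -382.1   57.4] yaw 88.2 F [ 0.4 -0.5 -2.8] w 13.7 | dp [10.571  3.801 -0.102] twist 0.06
```

arm_command --gripper '[8,8,8,8,8]' --pt "0.96 0.38 0" --pt "0.96 0.38 0" --pt "0.96 0.38 0" --pt "0.96 0.38 0" --pt "0.96 0.38 0" --twist '[0.06,0,0,0,0]'

```text
time: 43.1
tool_pos: [504.7, -263.0, 57.4]
tcp_rot: [-3.142, -0.0, 1.538]
contact_force: [0.0, -0.9, -3.4]
grip_width: 13.4
finger_force: 30.0
```

arm_command --gripper '[8,8,8,8,8]' --pt "0.96 0.38 0" --pt "0.96 0.38 0" --pt "0.96 0.38 0" --pt "0.96 0.38 0" --pt "0.96 0.38 0" --twist '[0,0,0,0,0]'

```text
time: 43.72
tool_pos: [556.1, -144.6, 57.4]
tcp_rot: [-3.142, -0.0, 1.538]
contact_force: [1.4, 0.4, -1.3]
grip_width: 13.6
finger_force: 30.0
```

arm_command --gripper '[8,8,8,8,8]' --pt "0.5 0 0" --pt "0 0 0.3" --pt "0 0 0.22" --pt "0 0 0" --pt "0 0 0" --twist '[0,0,0,0,0]'

```text
time: 44.35
tool_pos: [556.2, -133.6, 44.2]
tcp_rot: [3.142, -0.0, 1.537]
contact_force: [0.5, 0.2, -2.5]
grip_width: 13.8
finger_force: 30.0
```

```bash
python3 - <<'E'
from h import *
mv([*mag(0,-45),43.8],87.94)
E
```

```text
pos [ 556.2 -133.6   44.2] yaw 88.1 F [ 0.5  0.2 -2.5] w 13.8 | dp [ 8.309e+00 -2.000e-03  1.500e-02] twist 0.02
```

arm_command --gripper '[8,8,8,8,8]' --pt "0.5 0 0" --pt "0.5 0 0" --pt "0.5 0 0" --pt "0.5 0 0" --pt "0.5 0 0" --twist '[0,0,0,0,0]'

```text
time: 44.98
tool_pos: [558.4, -69.4, 44.3]
tcp_rot: [3.141, -0.0, 1.538]
contact_force: [0.5, 0.3, -2.1]
grip_width: 13.9
finger_force: 30.0
```

arm_command --gripper '[8,8,8,8,8]' --pt "0.5 0 0" --pt "0.5 0 0" --pt "0.5 0 0" --pt "0.5 0 0" --pt "0.5 0 0" --twist '[0,0,0,0,0]'

```text
time: 45.6
tool_pos: [560.5, -7.2, 44.2]
tcp_rot: [3.141, -0.0, 1.538]
contact_force: [-0.1, 0.0, -2.5]
grip_width: 13.9
finger_force: 30.0
```

arm_command --gripper '[8,8,8,8,8]' --pt "0.8 0 0" --pt "0.8 0 0" --pt "0.8 0 0" --pt "0.4 0 0.03" --pt "0 0 0" --twist '[0,0,0,0,0]'

```text
time: 46.22
tool_pos: [562.6, 62.8, 43.4]
tcp_rot: [-3.141, 0.0, 1.539]
contact_force: [0.9, -0.4, -2.3]
grip_width: 13.6
finger_force: 30.0
```

arm_command --gripper '[8,8,8,8,8]' --pt "0.1 0 0" --pt "0.1 0 0" --pt "0.1 0 0" --pt "0.1 0 0" --pt "0 0 0" --twist '[0,0,0,0,0]'

```text
time: 46.85
tool_pos: [563.1, 72.0, 43.5]
tcp_rot: [3.142, -0.0, 1.538]
contact_force: [0.3, -0.1, -1.9]
grip_width: 13.8
finger_force: 30.0
```

arm_command --gripper '[8,8,8,8,8]' --pt "0.1 0 0" --pt "0.1 0 0" --pt "0.1 0 0" --pt "0.1 0 0" --pt "0 0 0" --twist '[0,0,0,0,0]'

```text
time: 47.48
tool_pos: [563.4, 78.6, 43.9]
tcp_rot: [-3.141, 0.005, 1.539]
contact_force: [-2.3, -14.9, 0.7]
grip_width: 13.7
finger_force: 30.0
```

arm_command --gripper '[8,8,8,40,40]' --pt "0.06 0 0.06" --pt "-0.08 0 0" --pt "0 0 0" --pt "0 0 0" --pt "0 0 0" --twist '[0,0,0,0,0]'

```text
time: 48.1
tool_pos: [563.7, 81.7, 42.2]
tcp_rot: [3.141, -0.0, 1.538]
contact_force: [0.1, 0.4, 0.2]
grip_width: 29.0
finger_force: 0.0
```

arm_command --gripper '[50,60,60,60,60]' --pt "0 0 -0.8" --pt "0 0 -0.8" --pt "0 0 -0.8" --pt "0 0 -0.8" --pt "0 0 -0.8" --twist '[0,0,0,0,0]'

```text
time: 48.72
tool_pos: [563.3, 81.9, 142.5]
tcp_rot: [3.142, -0.0, 1.538]
contact_force: [0.3, 0.3, -0.9]
grip_width: 59.7
finger_force: 0.0
```

```bash
python3 - <<'E'
from h import *
dies(); dies("side"); mv([642.5,-140,39],87.94)
E
```

```text
top [343. 218.] 131 (641.4, -136.2) (40, 39) dir 0.6
top [228. 241.] 75 (569.1, 180.2) (53, 27) dir 87.4
side [311. 315.] 97 (570.2, 147.7) (210, 26) dir 87.7
pos [564.7  81.9 144. ] yaw 88.1 F [ 0.6  0.1 -0.1] w 60.7 | dp [-8.773  3.381  4.209] twist 0.04
```

arm_command --gripper '[60,60,60,60,60]' --pt "-0.97 0.38 0" --pt "-0.97 0.38 0" --pt "-0.97 0.38 0" --pt "-0.97 0.38 0" --pt "-0.97 0.38 0" --twist '[0,0,0,0,0]'

```text
time: 49.45
tool_pos: [606.7, -41.7, 140.7]
tcp_rot: [-3.14, -0.001, 1.538]
contact_force: [-0.1, 0.3, -0.2]
grip_width: 59.6
finger_force: 0.0
```

arm_command --gripper '[60,60,60,60,60]' --pt "-0.97 0.38 0" --pt "-0.97 0.38 0" --pt "-0.97 0.38 0" --pt "-0.97 0.34 0.4" --pt "0 0 0.4" --twist '[0,0,0,0,0]'

```text
time: 50.08
tool_pos: [640.6, -141.4, 120.3]
tcp_rot: [-3.141, -0.0, 1.536]
contact_force: [-0.1, -0.6, 0.3]
grip_width: 59.9
finger_force: 0.0
```

```bash
python3 - <<'E'
from h import *
dies("side"); mv([642.5,-140,39],87.94)
E
```

```text
side [303. 248.] 58 (642.8, -131.3) (43, 51) dir 90.4
side [314. 310.] 77 (560.4, 147.5) (209, 6) dir 88.1
pos [ 639.5 -139.8  118.7] yaw 88.0 F [-0.4  1.3 -1.4] w 59.9 | dp [-0.007  0.133  3.186] twist 0.02
```

arm_command --gripper '[50,50,50,50,50]' --pt "0 0.1 0.62" --pt "0 0 0.62" --pt "0 0 0.62" --pt "0 0 0.62" --pt "0 0 0.62" --twist '[0,0,0,0,0]'

```text
time: 50.75
tool_pos: [643.0, -139.4, 43.3]
tcp_rot: [-3.141, -0.0, 1.538]
contact_force: [0.2, -0.2, -0.1]
grip_width: 50.2
finger_force: 0.0
```

arm_command --gripper '[8,8,8,8,8]' --pt "0 0 0" --pt "0 0 0" --pt "0 0 0" --pt "0 0 0" --pt "0 0 0" --twist '[0,0,0,0,0]'

```text
time: 51.38
tool_pos: [643.2, -139.7, 44.9]
tcp_rot: [3.141, 0.0, 1.538]
contact_force: [-1.1, -0.2, 3.2]
grip_width: 13.8
finger_force: 30.0
```

arm_command --gripper '[8,8,8,8,8]' --pt "0 0 -0.3" --pt "0 0 -0.3" --pt "0 -0.8 0" --pt "0 -0.8 0" --pt "0 -0.8 0" --twist '[0,0,0,0,0]'

```text
time: 52.0
tool_pos: [582.7, -137.6, 60.0]
tcp_rot: [3.141, 0.0, 1.538]
contact_force: [0.9, 0.1, -2.2]
grip_width: 13.7
finger_force: 30.0
```

```bash
python3 - <<'E'
from h import *
mv([*mag(0,-245),42],87.94)
E
```

```text
pos [ 582.7 -137.6   60. ] yaw 88.1 F [ 0.9  0.1 -2.2] w 13.7 | dp [ 0.436 -1.085  0.719] twist 0.04
```

arm_command --gripper '[8,8,8,8,8]' --pt "0 -0.55 0" --pt "0 -0.53 0" --pt "0 0 0.3" --pt "0 0 0.25" --pt "0 0 0" --twist '[0,0,0,0,0]'

```text
time: 52.62
tool_pos: [556.4, -136.7, 45.1]
tcp_rot: [-3.141, -0.0, 1.538]
contact_force: [-0.2, -0.5, -1.3]
grip_width: 13.9
finger_force: 30.0
```

```bash
python3 - <<'E'
from h import *
mv([*mag(0,-98),46],87.94)
E
```

```text
pos [ 556.4 -136.7   45.1] yaw 88.1 F [-0.2 -0.5 -1.3] w 13.9 | dp [ 6.314 -0.015 -0.033] twist 0.03
```

arm_command --gripper '[8,8,8,8,8]' --pt "0.5 -0.01 -0.03" --pt "0.5 0 0" --pt "0.5 0 0" --pt "0.5 0 0" --pt "0.5 0 0" --twist '[0.03,0,0,0,0]'

```text
time: 53.25
tool_pos: [558.2, -73.2, 46.5]
tcp_rot: [3.141, -0.0, 1.536]
contact_force: [0.3, -0.8, -1.2]
grip_width: 13.9
finger_force: 30.0
```

arm_command --gripper '[8,8,8,8,8]' --pt "0.5 0 0" --pt "0.5 0 0" --pt "0.5 0 0" --pt "0.5 0 0" --pt "0.5 0 0" --twist '[0,0,0,0,0]'

```text
time: 53.88
tool_pos: [560.4, -11.0, 46.5]
tcp_rot: [3.142, -0.0, 1.535]
contact_force: [-0.7, 0.3, -1.1]
grip_width: 13.6
finger_force: 30.0
```

arm_command --gripper '[8,8,8,8,8]' --pt "0.5 0 0.03" --pt "0.3 0 0" --pt "0.1 0 0" --pt "0.1 0 0" --pt "0 0 0" --twist '[0,0,0,0,0]'

```text
time: 54.5
tool_pos: [561.3, 13.1, 45.7]
tcp_rot: [3.141, -0.0, 1.535]
contact_force: [-0.3, 0.2, -1.6]
grip_width: 13.6
finger_force: 30.0
```

arm_command --gripper '[8,8,8,8,8]' --pt "0.1 0 0" --pt "0.1 0 0" --pt "0.1 0 0" --pt "0 0 0" --pt "0 0 0" --twist '[0,0,0,0,0]'

```text
time: 55.12
tool_pos: [561.5, 19.5, 46.0]
tcp_rot: [3.141, 0.002, 1.536]
contact_force: [-1.5, -5.4, 0.2]
grip_width: 13.5
finger_force: 30.0
```

arm_command --gripper '[8,8,8,8,8]' --pt "0.1 0 0" --pt "0.04 0 0" --pt "0 0 0" --pt "0 0 0" --pt "0 0 0" --twist '[0,0,0,0,0]'

```text
time: 55.75
tool_pos: [561.9, 22.4, 46.4]
tcp_rot: [3.141, 0.003, 1.536]
contact_force: [-1.3, -8.2, 3.0]
grip_width: 14.2
finger_force: 30.0
```

arm_command --gripper '[8,8,8,40,40]' --pt "0 0 0.06" --pt "-0.08 0 0" --pt "0 0 0" --pt "0 0 0" --pt "0 0 0" --twist '[0,0,0,0,0]'

```text
time: 56.38
tool_pos: [561.6, 22.3, 44.3]
tcp_rot: [3.141, -0.0, 1.535]
contact_force: [-0.1, -0.6, 0.5]
grip_width: 29.2
finger_force: 0.0
```

arm_command --gripper '[50,60,60,60,60]' --pt "0 0 -0.8" --pt "0 0 -0.8" --pt "0 0 -0.8" --pt "0 0 -0.8" --pt "0 0 -0.8" --twist '[0,0,0,0,0]'

```text
time: 57.0
tool_pos: [561.4, 22.4, 144.6]
tcp_rot: [-3.141, -0.0, 1.535]
contact_force: [0.0, -0.1, 0.2]
grip_width: 60.0
finger_force: 0.0
```

```bash
python3 - <<'E'
from h import *
im=dies("side"); mv([620,-46.5,120],94.9); t=dies()
a=cv2.resize(im[235:350,280:350,::-1],None,fx=5,fy=5,interpolation=cv2.INTER_CUBIC); b=cv2.resize(t[200:315,185:265,::-1],None,fx=5,fy=5,interpolation=cv2.INTER_CUBIC)
cv2.imwrite("pics/s4.png",np.hstack([a,b]))
E
```

```text
side [308. 210.] 41 (667.2, -369.4) (18, 82) dir 177.8
side [313. 311.] 109 (566.6, 128.4) (250, 26) dir 86.2
pos [562.9  22.3 147.4] yaw 88.0 F [ 1.1 -0.5  2.3] w 59.5 | dp [-2.668  2.376  1.105] twist -1.39
top [218. 241.] 108 (569.4, 221.3) (25, 89) dir 90.8
top [255. 243.] 78 (565.8, 109.2) (50, 25) dir 86.0
```

View pics/s4.png

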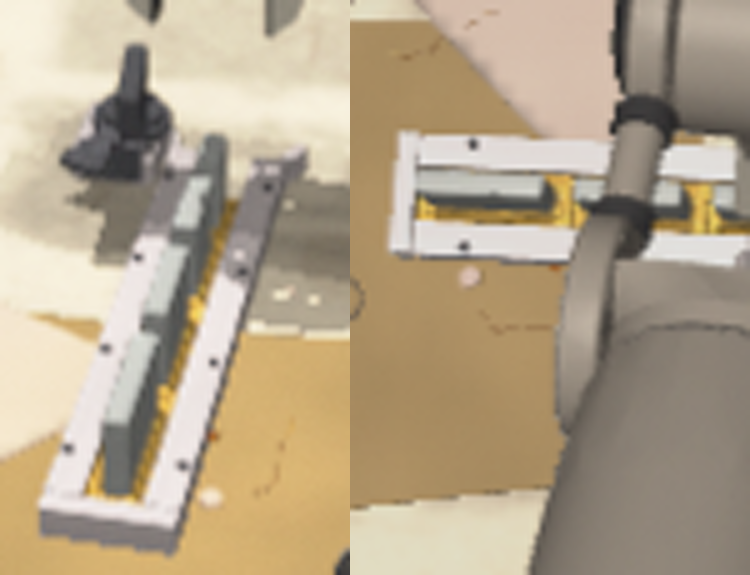

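Side crop: all four fins are in order, a, b, c, e. The last push on e reached only 8 N, so I regrip it and press until it is hard up.

arm_command --gripper '[50,50,50,50,50]' --pt "0 0 0.8" --pt "0 0 0.8" --pt "0 0 0.8" --pt "0 0 0.8" --pt "0 0 0.8" --twist '[0,0,0,0,0]'

```text
time: 57.72
tool_pos: [560.9, 22.4, 42.4]
tcp_rot: [-3.14, -0.0, 1.535]
contact_force: [0.3, -0.2, 0.4]
grip_width: 50.1
finger_force: 0.0
```

arm_command --gripper '[8,8,8,8,8]' --pt "0 0 0" --pt "0 0 0" --pt "0 0 0" --pt "0 0 0" --pt "0 0 0" --twist '[0,0,0,0,0]'

```text
time: 58.35
tool_pos: [561.9, 22.2, 44.8]
tcp_rot: [3.14, -0.0, 1.535]
contact_force: [-0.5, 0.9, 2.4]
grip_width: 14.0
finger_force: 30.0
```

arm_command --gripper '[8,8,8,8,8]' --pt "0.1 0 0" --pt "0.06 0 0" --pt "0 0 0" --pt "0 0 0" --pt "0 0 0" --twist '[0,0,0,0,0]'

```text
time: 58.98
tool_pos: [562.1, 24.1, 45.1]
tcp_rot: [3.14, 0.003, 1.536]
contact_force: [-1.6, -9.4, 6.3]
grip_width: 13.7
finger_force: 30.0
```

arm_command --gripper '[8,8,8,8,8]' --pt "0.1 0 0" --pt "0.06 0 0" --pt "0 0 0" --pt "0 0 0" --pt "0 0 0" --twist '[0,0,0,0,0]'

```text
time: 59.6
tool_pos: [562.4, 27.7, 45.7]
tcp_rot: [3.14, 0.004, 1.536]
contact_force: [-3.1, -10.9, 11.3]
grip_width: 13.6
finger_force: 30.0
```

The force rises slowly while the tool is lifted, so e is tipping under the high grip. I release it to settle, regrip lower and finish with a light push.

arm_command --gripper '[40,40,40,40,40]' --pt "0 0 0" --pt "0 0 0" --pt "-0.3 0 0" --pt "0 0 0.3" --pt "0 0 0.25" --twist '[0,0,0,0,0]'

```text
time: 60.22
tool_pos: [561.3, 22.7, 29.7]
tcp_rot: [-3.141, -0.0, 1.535]
contact_force: [-1.1, -0.5, -0.1]
grip_width: 40.1
finger_force: 0.0
```

arm_command --gripper '[8,8,8,8,8]' --pt "0 0 0" --pt "0 0 0" --pt "0 0 0" --pt "0 0 0" --pt "0 0 0" --twist '[0,0,0,0,0]'

```text
time: 60.85
tool_pos: [561.7, 22.7, 30.6]
tcp_rot: [3.141, -0.0, 1.535]
contact_force: [0.3, 1.1, 0.3]
grip_width: 14.2
finger_force: 30.0
```

arm_command --gripper '[8,8,8,8,8]' --pt "0.06 0 0" --pt "0.06 0 0" --pt "0 0 0" --pt "0 0 0" --pt "0 0 0" --twist '[0,0,0,0,0]'

```text
time: 61.48
tool_pos: [561.7, 24.2, 30.7]
tcp_rot: [3.141, 0.002, 1.536]
contact_force: [-1.0, -6.6, 0.8]
grip_width: 13.9
finger_force: 30.0
```

```bash
python3 - <<'E'
from h import *
o=get_obs();mv([620,-46.5,120],94.9);print(o["moment"],o["tcp_rot"])
E
```

```text
pos [561.7  24.2  30.7] yaw 88.0 F [-1.  -6.6  0.8] w 13.9 | dp [-2.752  2.429 -3.567] twist -1.38
[-1.53538663  0.21767343  0.05948687] [3.14138818e+00 2.15266968e-03 1.53567504e+00]
```

arm_command --gripper '[8,8,8,8,8]' --pt "0.08 0 0" --pt "0.04 0 0" --pt "0 0 0" --pt "0 0 0" --pt "0 0 0" --twist '[0,0,0,0,0]'

```text
time: 62.1
tool_pos: [561.8, 26.0, 31.1]
tcp_rot: [3.141, 0.004, 1.536]
contact_force: [-3.0, -12.7, 6.0]
grip_width: 13.9
finger_force: 30.0
```

arm_command --gripper '[8,8,40,40,40]' --pt "-0.14 0 0" --pt "0 0 0" --pt "0 0 0" --pt "0 0 0" --pt "0 0 0" --twist '[0,0,0,0,0]'

```text
time: 62.72
tool_pos: [561.5, 25.4, 30.2]
tcp_rot: [-3.141, -0.0, 1.536]
contact_force: [0.5, -0.2, 0.0]
grip_width: 38.2
finger_force: 0.0
```

arm_command --gripper '[50,60,60,60,60]' --pt "0 0 -0.8" --pt "0 0 -0.9" --pt "0 0 -0.9" --pt "0 0 -0.9" --pt "0 0 0" --twist '[0,0,0,0,0]'

```text
time: 63.35
tool_pos: [562.7, 25.2, 119.4]
tcp_rot: [3.138, 0.0, 1.535]
contact_force: [0.9, -0.3, 0.7]
grip_width: 60.3
finger_force: 0.0
```

```bash
python3 - <<'E'
from h import *
mv([620,-46.5,120],94.9)
E
```

```text
pos [562.7  25.2 119.4] yaw 88.0 F [ 0.9 -0.3  0.7] w 60.3 | dp [-2.786  2.392 -0.017] twist -1.39
```

arm_command --gripper '[60,60,60,60,60]' --pt "-0.7 0.6 0" --pt "-0.7 0.6 0" --pt "-0.7 0.6 0" --pt "-0.69 0.59 0" --pt "0 0 0" --twist '[0,0,0,-0.7,-0.7]'

```text
time: 63.98
tool_pos: [619.1, -47.9, 116.1]
tcp_rot: [-3.14, -0.0, 1.658]
contact_force: [-0.2, 0.2, 0.5]
grip_width: 60.3
finger_force: 0.0
```

arm_command --gripper '[50,50,50,50,50]' --pt "0 0 0.6" --pt "0 0 0.6" --pt "0 0 0.6" --pt "0 0 0.6" --pt "0 0 0.6" --twist '[0,0,0,0,0]'

```text
time: 64.6
tool_pos: [618.7, -46.5, 41.8]
tcp_rot: [-3.141, -0.0, 1.657]
contact_force: [-0.2, -0.9, 0.7]
grip_width: 49.6
finger_force: 0.0
```

arm_command --gripper '[8,8,8,8,8]' --pt "0 0 0" --pt "0 0 0" --pt "0 0 0" --pt "0 0 0" --pt "0 0 0" --twist '[0,0,0,0,0]'

```text
time: 65.22
tool_pos: [619.6, -46.7, 43.6]
tcp_rot: [3.14, 0.0, 1.657]
contact_force: [2.5, -0.4, 0.6]
grip_width: 13.6
finger_force: 30.0
```

```bash
python3 - <<'E'
from h import *
mv([620,-46.5,42],94.9); print(get_obs()["moment"])
E
```

```text
pos [619.6 -46.7  43.6] yaw 95.0 F [ 2.5 -0.4  0.6] w 13.6 | dp [0.006 0.015 0.063] twist 0.01
[ 0.02163446 -0.20944588  0.01188185]
```

arm_command --gripper '[8,8,8,8,8]' --pt "0 0.02 0" --pt "0 0 0" --pt "0 0 0" --pt "0 0 0" --pt "0 0 0" --twist '[-1,-1,-1,-1,-1]'

```text
time: 65.85
tool_pos: [618.8, -46.9, 43.5]
tcp_rot: [-3.141, -0.0, 2.096]
contact_force: [-2.9, -2.1, 4.0]
grip_width: 13.7
finger_force: 30.0
```

arm_command --gripper '[8,8,8,8,8]' --pt "0 0 0" --pt "0 0 0" --pt "0 0 0" --pt "0 0 0" --pt "0 0 0" --twist '[-1,-1,-1,-1,-1]'

```text
time: 66.47
tool_pos: [618.2, -47.5, 43.5]
tcp_rot: [-3.139, -0.001, 2.533]
contact_force: [-5.8, -3.9, 5.6]
grip_width: 13.8
finger_force: 30.0
```

arm_command --gripper '[8,8,8,8,8]' --pt "0 0 0" --pt "0 0 0" --pt "0 0 0" --pt "0 0 0" --pt "0 0 0" --twist '[-1,-1,-1,-1,-1]'

```text
time: 67.1
tool_pos: [617.9, -48.2, 43.5]
tcp_rot: [-3.139, -0.003, 2.969]
contact_force: [-7.4, -5.5, 5.4]
grip_width: 14.2
finger_force: 30.0
```

```bash
python3 - <<'E'
from h import *
mv([619.6,-46.5,42],177.9); print(get_obs()["moment"],get_obs()["joint_positions"])
E
```

```text
pos [617.9 -48.2  43.5] yaw 170.1 F [-7.4 -5.5  5.4] w 14.2 | dp [-0.056  0.081  0.06 ] twist -1.56
[-1.04515345  1.0652522  -0.05792576] [-0.20018883  0.69867396  1.45891782 -0.00304649  0.98658082 -1.59678774]
```

arm_command --gripper '[8,8,8,8,8]' --pt "0.05 -0.06 0" --pt "0 0 0" --pt "0 0 0" --pt "0 0 0" --pt "0 0 0" --twist '[-0.8,-0.7,-0.5,0,0]'

```text
time: 67.72
tool_pos: [617.8, -48.5, 43.5]
tcp_rot: [-3.141, 0.0, 3.139]
contact_force: [-2.7, -4.0, 6.4]
grip_width: 14.0
finger_force: 30.6
```

arm_command --gripper '[8,8,8,8,8]' --pt "0 0 0" --pt "0 0 0" --pt "0 0 0" --pt "0 0 0" --pt "0 0 0" --twist '[-0.5,-0.2,0,0,0]'

```text
time: 68.35
tool_pos: [617.7, -48.5, 43.5]
tcp_rot: [-3.141, -0.0, -3.083]
contact_force: [-3.3, -3.3, 5.9]
grip_width: 14.4
finger_force: 32.1
```

```bash
python3 - <<'E'
from h import *
mv([619.6,-46.5,42],177.9); print(get_obs()["moment"])
E
```

```text
pos [617.7 -48.5  43.5] yaw -176.7 F [-3.3 -3.3  5.9] w 14.4 | dp [-0.079  0.077  0.059] twist 1.09
[-0.62342916  0.49912023 -0.80744137]
```

arm_command --gripper '[40,50,50,60,60]' --pt "0 0 0" --pt "0 0 0" --pt "0 0 -0.8" --pt "0 0 -1" --pt "0 0 -1" --twist '[0,0,0,0,0]'

```text
time: 68.97
tool_pos: [617.7, -47.4, 113.2]
tcp_rot: [3.141, -0.001, -3.081]
contact_force: [-0.3, -0.9, -0.4]
grip_width: 58.2
finger_force: 0.0
```

arm_command --gripper '[60,60,60,60,60]' --pt "0 0 -1" --pt "0 1 -1" --pt "0 -1 -1" --pt "0 -1 0" --pt "0 -1 0" --twist '[0,0,0,0,0]'

```text
time: 69.6
tool_pos: [621.1, -97.9, 188.1]
tcp_rot: [3.141, 0.001, -3.08]
contact_force: [0.7, 0.3, -0.2]
grip_width: 59.8
finger_force: 0.0
```

arm_command --gripper '[60,60,60,60,60]' --pt "0 -1 0" --pt "0 -1 0" --pt "0 -1 0" --pt "0 -1 0" --pt "0 -1 0" --twist '[0,0,0,0,0]'

```text
time: 70.22
tool_pos: [628.5, -224.3, 187.9]
tcp_rot: [3.141, 0.0, -3.081]
contact_force: [-0.1, -0.1, -0.0]
grip_width: 59.7
finger_force: 0.0
```

arm_command --gripper '[60,60,60,60,60]' --pt "0 -1 0" --pt "0 -1 0" --pt "0 -1 0" --pt "0 -1 0" --pt "0 -1 0" --twist '[0,0,0,0,0]'

```text
time: 70.85
tool_pos: [635.9, -349.0, 187.8]
tcp_rot: [3.141, 0.0, -3.081]
contact_force: [0.4, 0.3, 0.4]
grip_width: 59.9
finger_force: 0.0
```

```bash
python3 - <<'E'
from h import *
t=capture("top"); s=capture("side"); mv([619.6,-46.5,42],177.9)
a=cv2.resize(s[235:350,280:350,::-1],None,fx=5,fy=5,interpolation=cv2.INTER_CUBIC); b=cv2.resize(t[200:270,185:340,::-1],None,fx=5,fy=5,interpolation=cv2.INTER_CUBIC)[:,:]
cv2.imwrite("pics/f_s.png",a); cv2.imwrite("pics/f_t.png",b)
E
```

```text
pos [ 635.3 -350.8  187.2] yaw -176.7 F [-0.2  1.   0.2] w 59.9 | dp [-0.076 12.191  5.802] twist 1.08
```

View pics/f_t.png

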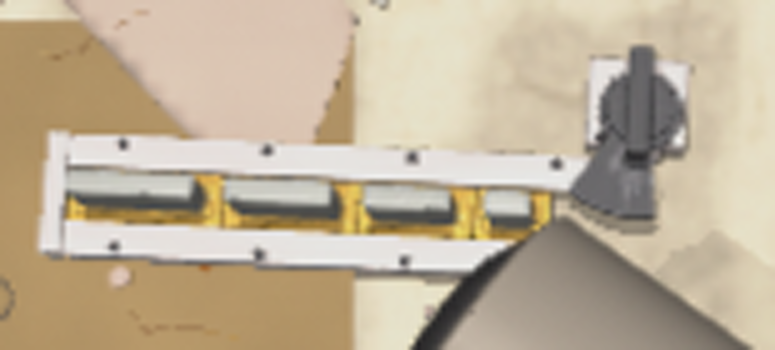

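View pics/f_s.png

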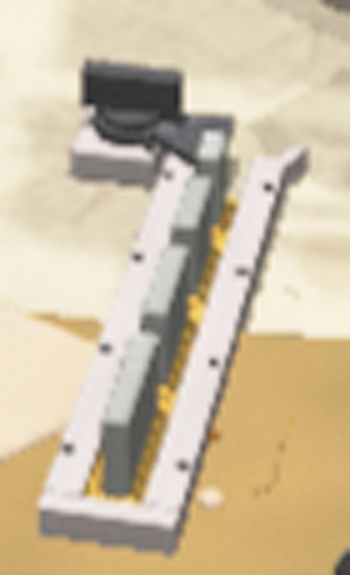

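Both crops show a, b, c, e in order and the bar square across with the tongue over the gap. I check the gaps between fins numerically.

```bash
python3 - <<'E'
from h import *
t=capture("top").astype(np.float32); g=cv2.GaussianBlur(t,(0,0),.6)
ys=np.arange(-150,151,1.0)
for z,x in((64,-2),(64,2),(14,-11),):
    px=proj("top",[[*mag(x,y),z] for y in ys]).astype(np.float32)
    c=cv2.remap(g,px[:,0].reshape(1,-1),px[:,1].reshape(1,-1),cv2.INTER_LINEAR)[0]
    sat=c[:,0]-c[:,2] if z==64 else c[:,0]; v=c.min(1) if z==64 else sat
    e=[(round(ys[i]),) for i in range(1,len(ys)) if (v[i-1]-120)*(v[i]-120)<0]
    print(z,x,[k[0] for k in e])
    if z==14: print(v[::4].astype(int))
E
```

```text
64 -2 [-139, -123, -110, -84, -67, -19, -3, 55, 72]
64 2 [-132, -123, -110, -84, -67, -19, -3, 56, 71]
14 -11 [-147, -135]
[142 112 111 115 121 126 130 134 137 138 131 143 166 176 174 176 198 222
 189 196 217 198 176 181 186 187 185 180 175 168 166 166 161 186 197 209
 204 172 170 176 177 174 170 167 167 163 157 148 156 164 171 201 214 192
 215 216 186 170 166 163 168 164 159 165 166 163 162 171 172 169 166 167
 186 216 207 173]
```

```bash
python3 - <<'E'
from h import *
ys=np.arange(-130,90,.25); R_=[]
for k in range(3):
    t=capture("top").astype(np.float32)
    for x in(-3,-1,1,3):
        px=proj("top",[[*mag(x,y),64] for y in ys]).astype(np.float32)
        v=cv2.remap(t,px[:,0].reshape(1,-1),px[:,1].reshape(1,-1),cv2.INTER_LINEAR)[0].min(1)
        R_.append([ys[i] for i in range(1,len(ys)) if (v[i-1]-120)*(v[i]-120)<0 and -115<ys[i]<80])
for r in R_[:4]: print(r)
o=get_obs(); print(o["contact_force"],o["time"])
E
```

```text
[np.float64(-110.5), np.float64(-84.75), np.float64(-67.5), np.float64(-19.75), np.float64(-3.25), np.float64(54.75), np.float64(71.5)]
[np.float64(-110.5), np.float64(-84.5), np.float64(-67.25), np.float64(-19.75), np.float64(-3.5), np.float64(55.0), np.float64(71.0)]
[np.float64(-110.5), np.float64(-84.5), np.float64(-67.25), np.float64(-20.0), np.float64(-3.5), np.float64(55.0), np.float64(70.75)]
[np.float64(-110.25), np.float64(-84.5), np.float64(-67.25), np.float64(-19.75), np.float64(-3.5), np.float64(55.75), np.float64(70.5)]
[ 0.66590339  0.51310719 -0.26515334] 71.15
```

Fin spacing shows gaps of no more than about 1 mm, which is pixel-level, so I hand in.

```bash
python3 -c "
from plant import *
print(close_job())"
```

```text
the job is handed in; nothing more can be done
None
```

The job is handed in at about 71 s of the 210 s allowed: dies a, b, c and e (d was absent) are in the magazine, longest first, the ring is turned to its locked stop, and the tin, spool and felt block were left alone; my last camera check put the gaps between dies at about 1 mm or less, with the largest between c and e.

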